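# Find the sound self-inking stamp by feel and put it in the stand

## Robot

A 6-joint arm with a two-finger parallel gripper is mounted at the origin on a cart in front of the work surface, level with it; the furniture and walls round the work are solid. World frame = base frame: x ahead of the robot, y to its left, z up, the work surface at z = 0. Lengths are in m, angles in rad, forces in N, time in s.
With the tool pointing down it reaches from about 0.35 to 0.975 m from the base axis. Payload 7.1 kg.
Tool frame: the origin (TCP) lies midway between the tips of the shut fingers; the grasp point (between the pads) lies 19 mm behind it; z points along the fingers, x is the direction in which the jaws open and shut, and the axes are right-handed (so a half turn about z gives the same grasp; the last joint's range is limited). The gripper opens to 88 mm and grips with 3 to 60 N. Pads are 20 mm wide; open, the fingers measure 115 mm over their backs; the gripper's body (75 mm by 178 mm) begins 61 mm behind the grasp point.
Start: joints at [1.301, 0.423, 1.63, -0, 1.089, -0.019], TCP at [0.155, 0.605, 0.223] pointing down, gripper open.
Joint ranges: [-3, 3], [-0.9, 2.11], [0.09, 2.58], [-1.31, 4.45], [0.11, 2.69], [-2.54, 2.54]. Speed limits (rad/s): [2.39, 2.39, 3.01, 3.14, 3.14, 3.14].

## Interface

Orientations are given as a rotation vector (axis times angle).
In Python, from station import * gives the robot as it stands.
- The arm moves only by the tool apply_moves, never from a script. Its argument "moves" is a list of rows, each an object with "offset": the shift along the world's x, y, z in units of 50 mm (1.0 is 50 mm), a list of three; "turn": the turn about the world's z in units of 6 degrees (1.0 is 6 degrees). A call has 1 to 12 rows; each row shifts and turns the commanded pose from where the row before left it; what a row does not reach is not made up. A row lasts 1/10 s, in which the tool goes at most 50 mm and 8.59 degrees, less where a joint would pass 70% of its speed; a pose out of reach is approached as far as the arm can. A call is refused whole if a number of a shift passes 1 or a number of a turn 1, either way. A call with a gripper value outside its range is refused whole. "jaw" is the closure, from -1 (fully open) to 1 (shut), set as the call begins (left out, the last holds). The fingers move at their own pace and stop on an object; "force" is the grip in N (left out, the last holds). Time passes only in rows, so rows that do not move let the fingers close. It gives the time, the measured TCP pose, the force and the opening at its end, in the units of the state.
- get_obs(): the state, without advancing time (a new reading comes with each control period).
- grab_frame(name): name is "scene" or "side" or "wrist"; returns the picture (480x640x3 uint8, red, green, blue); there is no depth.
- get_calibration(name): a dict with "intrinsics" (3x3 intrinsics, pixels), "dist" ([k1, k2, p1, p2, k3] as OpenCV has them; the pictures are not rectified), "cam_to_world" (4x4, takes a point from camera to world coordinates). Camera axes: x right, y up, looking along -z (the intrinsics and any distortion apply to the point x, -y, -z); pixel columns grow to the right and rows downward; lengths in m; the calibration is good to about 2 mm. A picture is of the moment at which its call begins: read the wrist's pose just before it. get_calibration takes no time and is no camera call; for the wrist camera it gives the pose at the moment of the call.
- job_done(): hands the job in, once; it reports no verdict.
The state is a dict: "t": time; "joint_pos": joint angles; "qvel": joint speeds; "effort": joint torques, N m; "eef_pos": TCP position; "orientation": TCP orientation; "force": force on the tool from outside, world axes, zero at the start; "ft_torque": the same for the moment, N m; "gripper_width": finger opening in m.
Only numpy, scipy, OpenCV 4.12 (cv2) and the standard library are available. Lean on these libraries where they do the work, as an engineer would, in place of code of your own. Each camera call takes 0.05 s, during which the arm holds its last target. There are 200 camera calls.

## Task

The three black self-inking stamps on the desk look alike, but one has a worn, slack spring and one has gone stiff with dried ink; only the one with the middling resistance is sound. Find it by holding caps pressed about half way down for a moment to feel the spring, never so far that a stamp prints, and lift none that you have not felt. Then gently set the sound one upright in the empty pocket of the stamp stand, press its cap half way once more so that it is fully home and surely the right one, let go, and leave the other two stamps and everything else where they stand.

Things in the scene. Friction and masses are not known exactly. Their poses are not given: they have to be found in the camera images.
- stamp_1: self-inking stamp, looks like the other two: grey foot 34 x 56 x 20 mm (own x, y, z); black cap 30 x 50 mm, its sides from 36 to 82 mm height, flat 26 x 44 mm top at 92 mm. Origin: centre of the foot's underside, z up. 90 to 130 g. Picked up by the cap across its 30 mm, the foot hangs under it. In the gap under the cap shows a round steel spring cartridge, which sits loose in the foot
- stamp_1_cap (a joint): travel of stamp_1's cap over its foot (m): 0 when free, 0.006 half way, 0.012 where it prints; sprung back. All three start to give at about 1 N; held half way the worn one pushes back with about 2 N, the sound one about 6 N, the stiff one about 16 N. Which is which cannot be seen
- stamp_2: self-inking stamp, looks like the other two: grey foot 34 x 56 x 20 mm (own x, y, z); black cap 30 x 50 mm, its sides from 36 to 82 mm height, flat 26 x 44 mm top at 92 mm. Origin: centre of the foot's underside, z up. 90 to 130 g. Picked up by the cap across its 30 mm, the foot hangs under it. In the gap under the cap shows a round steel spring cartridge, which sits loose in the foot
- stamp_2_cap (a joint): travel of stamp_2's cap over its foot (m): 0 when free, 0.006 half way, 0.012 where it prints; sprung back. All three start to give at about 1 N; held half way the worn one pushes back with about 2 N, the sound one about 6 N, the stiff one about 16 N. Which is which cannot be seen
- stamp_3: self-inking stamp, looks like the other two: grey foot 34 x 56 x 20 mm (own x, y, z); black cap 30 x 50 mm, its sides from 36 to 82 mm height, flat 26 x 44 mm top at 92 mm. Origin: centre of the foot's underside, z up. 90 to 130 g. Picked up by the cap across its 30 mm, the foot hangs under it. In the gap under the cap shows a round steel spring cartridge, which sits loose in the foot
- stamp_3_cap (a joint): travel of stamp_3's cap over its foot (m): 0 when free, 0.006 half way, 0.012 where it prints; sprung back. All three start to give at about 1 N; held half way the worn one pushes back with about 2 N, the sound one about 6 N, the stiff one about 16 N. Which is which cannot be seen
- stand: heavy dark stamp stand, 74 x 164 mm, 30 mm high, with two pockets side by side along its y; a wooden stamp (68 mm high) stands in the one at its own y = -38 mm. Origin: centre of its underside; it does not move
- pocket (a point): centre of the floor of the stand's empty pocket, 12 mm above the desk and 18 mm below the rim; axes as the stand's. The pocket measures 37 x 59 mm (its x, y), 1.5 mm room on each side of a stamp's foot. A stamp fits either way round, its 56 mm along the stand's y
- note_pad: pink sticky-note pad, 77 x 77 x 26 mm, a bystander; origin under its centre
- rubber: blue and white eraser near the front edge, 23 x 55 x 14 mm, a bystander; origin under its centre
- glue: glue stick standing upright behind the stamps, 26 mm across, 90 mm high, a bystander; origin under its centre
- fan: pink desk fan, 80 x 125 x 128 mm, a bystander; origin under its centre
Mind the look-alikes: they are no part of the job. Leave any purple look-alike of the stamp_1 alone.

How it is judged:
On the way, in this order (a step that is already met when the one before it is completed fails the run):
1. a stamp standing on the desk is held about half way down (4.5 to 8.5 mm) and pushes back with a middling force (3.7 to 9.5 N) (((value of joint stamp_1_cap between 0.0045 and 0.0085 m and contact force between the fingers and stamp_1 between 3.7 and 9.5 N and angle between stamp_1's own z axis and vertical below 0.1 rad and height (world z) of stamp_1 below 0.005 m) or (value of joint stamp_2_cap between 0.0045 and 0.0085 m and contact force between the fingers and stamp_2 between 3.7 and 9.5 N and angle between stamp_2's own z axis and vertical below 0.1 rad and height (world z) of stamp_2 below 0.005 m) or (value of joint stamp_3_cap between 0.0045 and 0.0085 m and contact force between the fingers and stamp_3 between 3.7 and 9.5 N and angle between stamp_3's own z axis and vertical below 0.1 rad and height (world z) of stamp_3 below 0.005 m))), for 0.2 s.
2. a stamp is lifted off the desk (height (world z) of any of stamp_1, stamp_2, stamp_3 above 0.035 m), for 0.1 s.
3. the stamp in the stand's pocket, home, is held about half way down and pushes back with the same middling force: the sound one (((x of stamp_1 in the frame of pocket between -0.003 and 0.003 m and y of stamp_1 in the frame of pocket between -0.003 and 0.003 m and z of stamp_1 in the frame of pocket between -0.003 and 0.003 m and value of joint stamp_1_cap between 0.0045 and 0.0085 m and contact force between the fingers and stamp_1 between 3.7 and 9.5 N and angle between stamp_1's own z axis and vertical below 0.1 rad) or (x of stamp_2 in the frame of pocket between -0.003 and 0.003 m and y of stamp_2 in the frame of pocket between -0.003 and 0.003 m and z of stamp_2 in the frame of pocket between -0.003 and 0.003 m and value of joint stamp_2_cap between 0.0045 and 0.0085 m and contact force between the fingers and stamp_2 between 3.7 and 9.5 N and angle between stamp_2's own z axis and vertical below 0.1 rad) or (x of stamp_3 in the frame of pocket between -0.003 and 0.003 m and y of stamp_3 in the frame of pocket between -0.003 and 0.003 m and z of stamp_3 in the frame of pocket between -0.003 and 0.003 m and value of joint stamp_3_cap between 0.0045 and 0.0085 m and contact force between the fingers and stamp_3 between 3.7 and 9.5 N and angle between stamp_3's own z axis and vertical below 0.1 rad))), for 0.2 s.
At the end, for the whole second after the job is handed in: The sound stamp is home in the pocket: foot within 3 mm of the floor's centre on each axis, upright to 0.06 rad, in line to 0.12 rad, cap up (under 2 mm), at rest. The other two stand upright (0.1 rad) within 30 mm of their starts (((x of stamp_1 in the frame of pocket between -0.003 and 0.003 m and y of stamp_1 in the frame of pocket between -0.003 and 0.003 m and z of stamp_1 in the frame of pocket between -0.003 and 0.003 m and angle between stamp_1's own z axis and vertical below 0.06 rad and angle between the y axis of stamp_1 and the y axis of stand, either way round below 0.12 rad and value of joint stamp_1_cap below 0.002 m and linear speed of stamp_1 below 0.02 m/s and angle between each of stamp_2, stamp_3's own z axis and vertical below 0.1 rad and distance of each of stamp_2, stamp_3 from where it was at the start of the episode below 0.03 m) or (x of stamp_2 in the frame of pocket between -0.003 and 0.003 m and y of stamp_2 in the frame of pocket between -0.003 and 0.003 m and z of stamp_2 in the frame of pocket between -0.003 and 0.003 m and angle between stamp_2's own z axis and vertical below 0.06 rad and angle between the y axis of stamp_2 and the y axis of stand, either way round below 0.12 rad and value of joint stamp_2_cap below 0.002 m and linear speed of stamp_2 below 0.02 m/s and angle between each of stamp_1, stamp_3's own z axis and vertical below 0.1 rad and distance of each of stamp_1, stamp_3 from where it was at the start of the episode below 0.03 m) or (x of stamp_3 in the frame of pocket between -0.003 and 0.003 m and y of stamp_3 in the frame of pocket between -0.003 and 0.003 m and z of stamp_3 in the frame of pocket between -0.003 and 0.003 m and angle between stamp_3's own z axis and vertical below 0.06 rad and angle between the y axis of stamp_3 and the y axis of stand, either way round below 0.12 rad and value of joint stamp_3_cap below 0.002 m and linear speed of stamp_3 below 0.02 m/s and angle between each of stamp_1, stamp_2's own z axis and vertical below 0.1 rad and distance of each of stamp_1, stamp_2 from where it was at the start of the episode below 0.03 m))); the robot touches nothing.
It fails at once if a stamp is pressed through so that it prints (cap more than 10.5 mm down) (value of joint any of stamp_1_cap, stamp_2_cap, stamp_3_cap above 0.0105 m).
It fails at once if the stamp is rammed into the stand with more than 20 N (contact force between any of stamp_1, stamp_2, stamp_3 and stand above 20 N).
It fails at once if a bystander is pushed more than 25 mm or the glue stick or fan is tipped (distance of any of note_pad, rubber, glue, fan from where it was at the start of the episode above 0.025 m or angle between any of glue, fan's own z axis and vertical above 0.3 rad).
It also fails if it takes over 72 s, if anything falls off the work surface, if the arm or the gripper's body presses on something with over 40 N, if the wrist force passes 120 N, or if a joint passes its speed limit or range.

## Working session

There is one attempt and no reset: what is moved stays moved. The work goes in short steps, Python scripts to look and compute and a tool call to move; the robot and the scene stay as the last step left them, time stands still between calls to the robot, and variables do not carry over. Pictures are saved under pics/ and viewed, about 8 in all and at most 12, crops included, and the job is handed in when it is done.

Besides the shell and the picture viewer there is one more tool, called after "Emit:" as name([rows], argument=value, ...), one row to a line, values as JSON. apply_moves: Moves the arm, as the interface text tells. Its arguments: {"type":"object","properties":{"moves":{"type":"array","items":{"type":"object","properties":{"offset":{"type":"array","items":{"type":"number"}},"turn":{"type":"number"}}}},"jaw":{"type":"number"},"force":{"type":"number"}},"required":["moves"]}

```bash
mkdir -p pics; python3 - <<'E'
from station import *
import cv2
print(get_obs())
for n in ["scene","side","wrist"]:
    c=get_calibration(n); print(n,c)
    f=grab_frame(n); cv2.imwrite(f"pics/{n}0.png",f[:,:,::-1])
E
```

```text
{'t': 0.0, 'joint_pos': array([ 1.30102188e+00,  4.23839598e-01,  1.63069998e+00,  1.84255064e-05,
        1.08861045e+00, -1.90104239e-02]), 'qvel': array([ 5.01713082e-04,  6.74564681e-06, -1.09071548e-03,  2.34308765e-04,
       -1.73856112e-03, -9.04278022e-04]), 'effort': array([-4.62041826e-04, -5.44637489e+01, -2.73662460e+01,  6.41630008e-02,
        2.29168549e-02, -1.24996400e-04]), 'eef_pos': array([0.15491502, 0.60490978, 0.22189856]), 'orientation': array([ 2.48108504e+00,  1.92562950e+00, -1.97545359e-03]), 'force': array([0.04375431, 0.59563522, 0.05421622]), 'ft_torque': array([-0.04143846,  0.00144108, -0.02496348]), 'gripper_width': 0.08743006027394867}
scene {'intrinsics': array([[444.767819  ,   0.        , 326.18562921],
       [  0.        , 444.767819  , 248.66403019],
       [  0.        ,   0.        ,   1.        ]]), 'dist': array([-0.07987106,  0.        ,  0.        ,  0.        ,  0.        ]), 'cam_to_world': array([[ 0.73733753,  0.36904278, -0.56580985, -0.0253573 ],
       [-0.6751192 ,  0.43158006, -0.5982915 , -0.63655541],
       [ 0.02339709,  0.
[... 433 characters left out ...]
   [-0.12836773, -0.64213591,  0.75576663,  0.8525537 ],
       [-0.01474047,  0.76322274,  0.64596731,  0.73487032],
       [ 0.        ,  0.        ,  0.        ,  1.        ]])}
wrist {'intrinsics': array([[351.7542599 ,   0.        , 316.24223878],
       [  0.        , 351.7542599 , 235.60587439],
       [  0.        ,   0.        ,   1.        ]]), 'dist': array([-0.05611152,  0.        ,  0.        ,  0.        ,  0.        ]), 'cam_to_world': array([[ 0.24913305, -0.93107044, -0.26653437,  0.08281824],
       [ 0.96846686,  0.23889805,  0.07070828,  0.62501084],
       [-0.00215984, -0.27574547,  0.96122826,  0.38467715],
       [ 0.        ,  0.        ,  0.        ,  1.        ]])}
```

View pics/scene0.png

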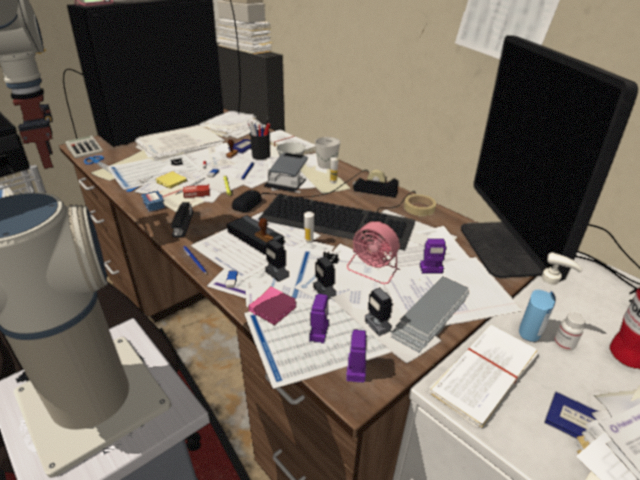

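View pics/side0.png

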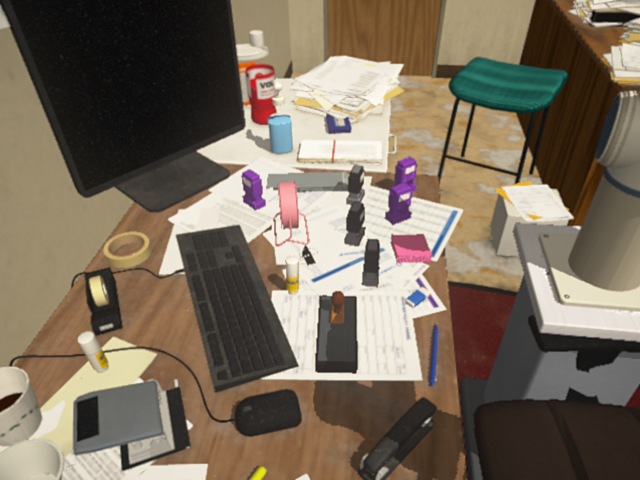

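The scene view shows the black stamps at about (276,262), (325,275) and (378,310), and the stand at (255,233). In the side view they are at (372,262), (356,222) and (357,183), with the stand at (337,335). The other stamp shapes are purple and stay untouched. I'll take rough positions from these, then look from above.

```bash
cat > h.py <<'E'
from station import *
import numpy as np, cv2
def ray(n,px,c=None):
    c=c or get_calibration(n)
    u=cv2.undistortPoints(np.array([[px]],float),c["intrinsics"],c["dist"])[0,0]
    M=c["cam_to_world"]; return M[:3,3], M[:3,:3]@np.array([u[0],-u[1],-1])
def at(n,px,z,c=None):
    o,d=ray(n,px,c); return (o+d*(z-o[2])/d[2]).round(4)
def proj(c,P):
    M=np.linalg.inv(c["cam_to_world"]); p=(M[:3,:3]@np.atleast_2d(P).T).T+M[:3,3]
    p=p*[1,-1,-1]
    return cv2.projectPoints(p.reshape(-1,1,3),np.zeros(3),np.zeros(3),c["intrinsics"],c["dist"])[0][:,0]
E
python3 - <<'E'
from h import *
for n,l in (("scene",[((275,242),.09),((323,257),.09),((378,290),.09),((255,233),.03)]),("side",[((372,242),.09),((356,206),.09),((357,168),.09),((337,335),.03)])):
    for p,z in l: print(n,p,at(n,p,z))
f=cv2.imread("pics/scene0.png");g=cv2.imread("pics/side0.png")
a=cv2.resize(f[200:350,210:410],(800,600),interpolation=cv2.INTER_CUBIC)
cv2.imwrite("pics/c1.png",a)
E
```

```text
scene (275, 242) [0.4867 0.082  0.09  ]
scene (323, 257) [ 0.5322 -0.0373  0.09  ]
scene (378, 290) [ 0.54   -0.1977  0.09  ]
scene (255, 233) [0.5245 0.2252 0.03  ]
side (372, 242) [0.4827 0.064  0.09  ]
side (356, 206) [ 0.524  -0.0577  0.09  ]
side (357, 168) [ 0.5335 -0.2183  0.09  ]
side (337, 335) [0.533  0.2627 0.03  ]
```

View pics/wrist0.png

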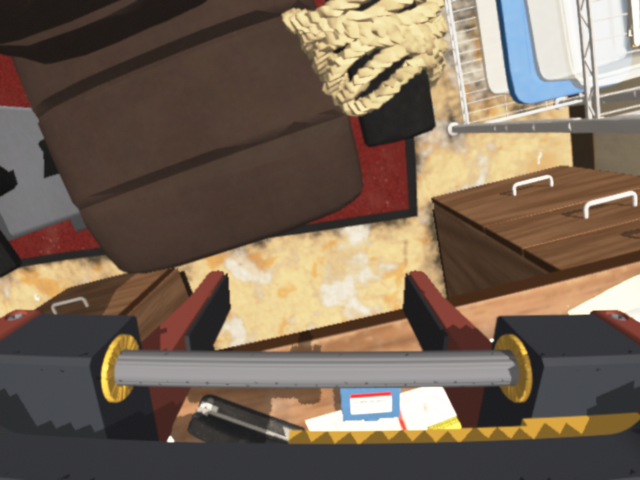

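The wrist camera sees past the gripper in the top two thirds of its picture. I'll move it over the stamps.

Emit:
apply_moves([
  {"offset": [0.43,-0.69,0.15]},
  {"offset": [0.43,-0.69,0.15]},
  {"offset": [0.43,-0.69,0.15]},
  {"offset": [0.43,-0.69,0.15]},
  {"offset": [0.43,-0.69,0.15]},
  {"offset": [0.43,-0.69,0.15]},
  {"offset": [0.43,-0.69,0.15]},
  {"offset": [0.43,-0.69,0.15]},
  {"offset": [0.43,-0.69,0.15]},
  {"offset": [0.43,-0.69,0.15]},
  {"offset": [0.43,-0.69,0.15]},
  {"offset": [0.43,-0.69,0.15]},
], jaw=1)

```text
invalid input at $.moves[0]: expected keys offset, turn
```

Emit:
apply_moves([
  {"offset": [0.43,-0.69,0.1]},
  {"offset": [0.43,-0.69,0.1]},
  {"offset": [0.4,-0.69,0]},
  {"offset": [0,0,0]},
  {"offset": [0,0,0]},
  {"offset": [0,0,0]},
])

```text
invalid input at $.moves[0]: expected keys offset, turn
```

```bash
python3 - <<'E'
from h import *
import pickle
o=get_obs();print(o['t'],o['eef_pos'],o['orientation'],o['force'],o['joint_pos'])
c=get_calibration("wrist");f=grab_frame("wrist");cv2.imwrite("pics/w1.png",f[:,:,::-1]);pickle.dump(c,open("w1.pkl","wb"))
E
```

```text
0.15 [0.15498638 0.60506183 0.22207825] [ 2.48129889e+00  1.92572091e+00 -1.45873894e-03] [-0.526273    0.6594511  -0.07666425] [ 1.30098493e+00  4.23704637e-01  1.63045707e+00 -4.65447515e-07
  1.08859016e+00 -1.90010927e-02]
```

View pics/w1.png

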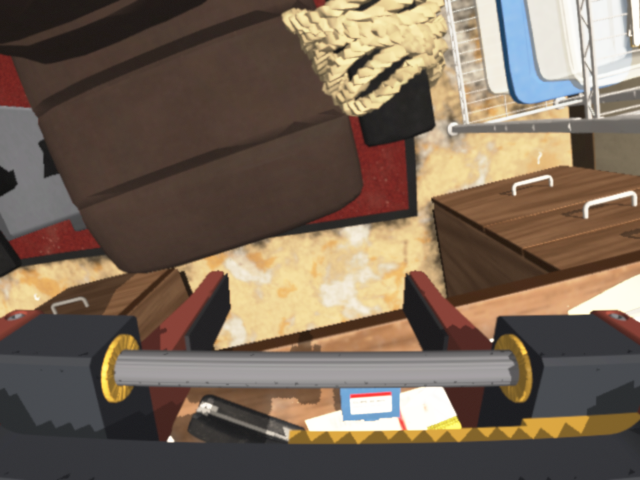

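That call was refused because every row needs `turn` as well, so the picture is unchanged. Sending the move again.

Emit:
apply_moves([
  {"offset": [0.43,-0.69,0.15],"turn": 0},
  {"offset": [0.43,-0.69,0.15],"turn": 0},
  {"offset": [0.43,-0.69,0.15],"turn": 0},
  {"offset": [0.43,-0.69,0.15],"turn": 0},
  {"offset": [0.43,-0.69,0.15],"turn": 0},
  {"offset": [0.43,-0.69,0.15],"turn": 0},
  {"offset": [0.43,-0.69,0.15],"turn": 0},
  {"offset": [0.43,-0.69,0.15],"turn": 0},
  {"offset": [0.43,-0.69,0.15],"turn": 0},
  {"offset": [0.43,-0.69,0.15],"turn": 0},
  {"offset": [0.43,-0.69,0.15],"turn": 0},
  {"offset": [0.43,-0.69,0.15],"turn": 0},
], jaw=1)

```text
t: 1.4
eef_pos: [0.4136, 0.1899, 0.3131]
orientation: [2.482, 1.926, 0.0]
force: [0.8, 0.1, 0.1]
gripper_width: 0.0006
```

Emit:
apply_moves([
  {"offset": [0.43,-0.69,0.1],"turn": 0},
  {"offset": [0.43,-0.69,0.1],"turn": 0},
  {"offset": [0.4,-0.69,0],"turn": 0},
  {"offset": [0,0,0],"turn": 0},
  {"offset": [0,0,0],"turn": 0},
  {"offset": [0,0,0],"turn": 0},
])

```text
t: 2.0
eef_pos: [0.4755, 0.0885, 0.3224]
orientation: [-2.481, -1.926, 0.001]
force: [-0.2, 0.1, 0.2]
gripper_width: 0.0007
```

```bash
cat > snap.py <<'E'
from h import *
import pickle,sys
k=sys.argv[1]
o=get_obs();print(o['t'],o['eef_pos'],o['orientation'],o['force'],o['joint_pos'].round(3))
c=get_calibration("wrist");f=grab_frame("wrist");cv2.imwrite(f"pics/{k}.png",f[:,:,::-1]);pickle.dump(c,open(k+".pkl","wb"))
E
python3 snap.py w2
```

```text
2.0 [0.47545611 0.0885432  0.32241885] [-2.48096457e+00 -1.92623244e+00  7.75221568e-04] [-0.23529022  0.10758146  0.21770006] [ 0.159  0.099  1.825  0.     1.218 -1.161]
```

View pics/w2.png

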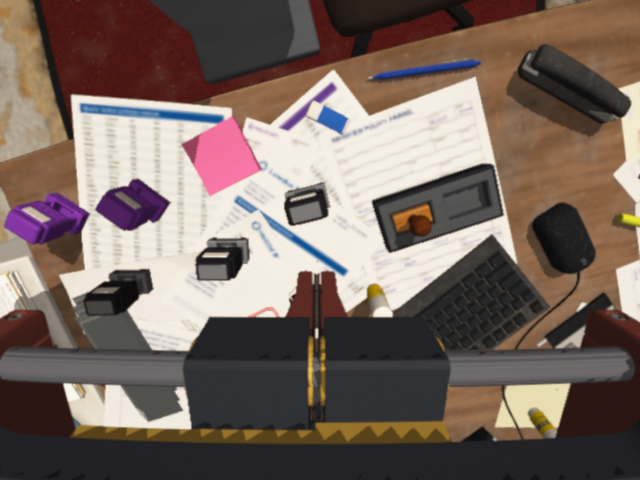

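The wrist view shows black stamps A (306,207), B (220,262) and C (112,295). The empty pocket is at (468,202) and the glue stick at (377,300). I'll zoom in on them to measure.

```bash
python3 - <<'E'
import cv2,numpy as np
f=cv2.imread("pics/w2.png")
def cr(x,y,w,h): return cv2.resize(f[y:y+h,x:x+w],(400,300),interpolation=cv2.INTER_CUBIC)
T=[cr(265,165,80,60),cr(180,225,80,60),cr(75,260,80,60),cr(368,155,140,105)]
cv2.imwrite("pics/z1.png",np.vstack([np.hstack(T[:2]),np.hstack(T[2:])]))
E
```

```text
(no output)
```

View pics/z1.png

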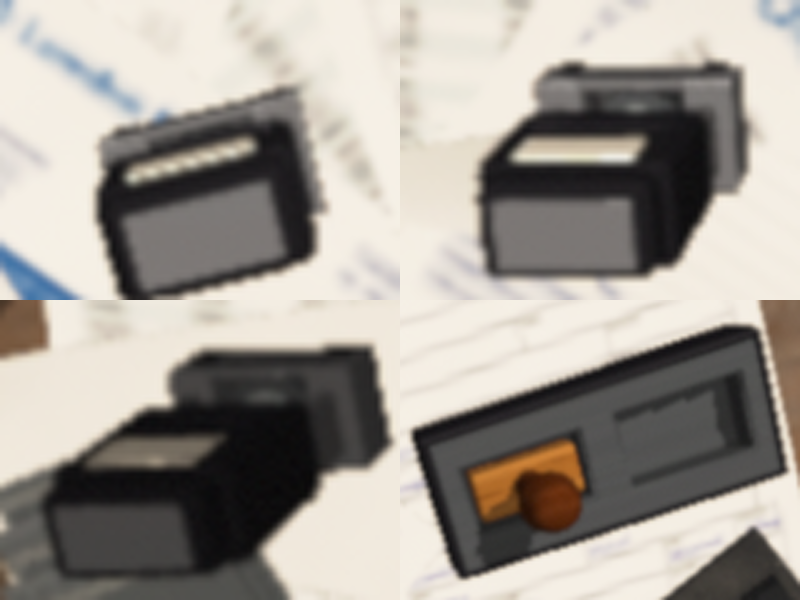

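```bash
cat > fit.py <<'E'
from h import *
from scipy.optimize import least_squares
def fit(c,pts,a,b,z):
    # pts ordered round; first edge (pts0->1) has length b, second a. gives centre, angle of the b-axis
    W=np.array([at("wrist",p,z,c)[:2] for p in pts])
    e=np.linalg.norm(np.roll(W,-1,0)-W,axis=1)
    R=np.array([[-b,-a],[b,-a],[b,a],[-b,a]])/2
    def mod(v,s):
        cs,sn=np.cos(v[2]),np.sin(v[2]); return (R*[1,s])@np.array([[cs,sn],[-sn,cs]])+v[:2]
    d=W[1]-W[0]; m=W.mean(0); best=None
    for s in(1,-1):
        r=least_squares(lambda v:(mod(v,s)-W).ravel(),[*m,np.arctan2(d[1],d[0])])
        if best is None or r.cost<best.cost: best=r
    return best.x[:2].round(4),np.degrees(best.x[2]).round(1),(e*1e3).round(1),"rms mm",(np.sqrt(best.cost*2/4)*1e3).round(2)
E
python3 - <<'E'
from fit import *
import pickle
c=pickle.load(open("w2.pkl","rb"))
q=lambda l,s,ox,oy:[((x+.5)/s-.5+ox,(y+.5)/s-.5+oy) for x,y in l]
print("A",*fit(c,q([(120,215),(272,180),(290,258),(137,293)],5,265,165),.026,.044,.092))
print("B",*fit(c,q([(90,200),(232,198),(238,272),(92,272)],5,180,225),.026,.044,.092))
print("C",*fit(c,q([(53,205),(185,202),(200,272),(65,274)],5,75,260),.026,.044,.092))
s=400/140
print("P",*fit(c,q([(212,115),(340,72),(352,145),(232,185)],s,368,155),.037,.059,.03))
print("S",*fit(c,q([(22,150),(357,45),(385,168),(63,277)],s,368,155),.074,.164,.03))
E
```

```text
A [0.482  0.0752] 88.5 [35.5 18.5 36.1 18.6] rms mm 5.54
B [ 0.5249 -0.0527] 75.7 [34.4 19.1 35.8 18.7] rms mm 5.74
C [ 0.5356 -0.2096] 77.1 [35.2 19.6 36.4 19.5] rms mm 5.24
P [0.5316 0.2809] 94.8 [61.1 35.3 58.3 35.3] rms mm 1.17
S [0.5375 0.2432] 94.7 [158.8  60.9 159.   65.7] rms mm 6.08
```

Emit:
apply_moves([
  {"offset": [0.13,-0.27,-0.3],"turn": -1},
  {"offset": [0,0,-0.4],"turn": -1},
  {"offset": [0,0,-0.4],"turn": -1},
  {"offset": [0,0,-0.4],"turn": -1},
  {"offset": [0,0,-0.4],"turn": -1},
  {"offset": [0,0,-0.4],"turn": -1},
  {"offset": [0,0,-0.4],"turn": -1},
  {"offset": [0,0,-0.4],"turn": -1},
  {"offset": [0,0,-0.4],"turn": -1},
  {"offset": [0,0,-0.4],"turn": -1},
  {"offset": [0,0,-0.2],"turn": -1},
  {"offset": [0,0,-0.1],"turn": -1},
])

```text
t: 3.25
eef_pos: [0.4814, 0.0757, 0.1116]
orientation: [3.14, 0.096, -0.003]
force: [0.1, -0.2, -0.3]
gripper_width: 0.0005
```

Emit:
apply_moves([
  {"offset": [0,0,0],"turn": 0},
  {"offset": [0,0,0],"turn": 0},
  {"offset": [0,0,0],"turn": 0},
])

```text
t: 3.55
eef_pos: [0.4827, 0.075, 0.1132]
orientation: [-3.14, -0.104, -0.001]
force: [0.1, 0.5, 0.6]
gripper_width: 0.0008
```

```bash
python3 snap.py w3; python3 - <<'E'
from h import *
import pickle
c=pickle.load(open("w3.pkl","rb"))
for P in ([.482,.0752,.092],[.5249,-.0527,.092],[.5356,-.2096,.092],[.5316,.2809,.012]): print(proj(c,P))
E
```

```text
3.55 [0.48274925 0.07498432 0.1131517 ] [-3.13976414e+00 -1.04090396e-01 -1.25006176e-03] [0.0663013  0.5093592  0.62113006] [0.13  0.395 2.002 0.    0.743 0.063]
[[313.02048646 275.66162656]]
[[364.1669008  452.67496173]]
[[355.40489729 589.51988523]]
[[409.81227965 -60.87763338]]
```

View pics/w3.png

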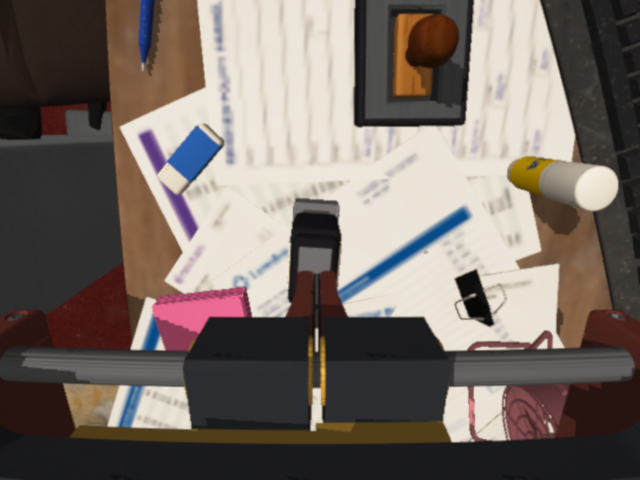

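The fingertips sit over A's cap plate (316,270). Pressing A.

Emit:
apply_moves([
  {"offset": [0,0,-0.3],"turn": 0},
  {"offset": [0,0,-0.1],"turn": 0},
  {"offset": [0,0,-0.04],"turn": 0},
  {"offset": [0,0,0],"turn": 0},
  {"offset": [0,0,0],"turn": 0},
])

```text
t: 4.1
eef_pos: [0.4828, 0.0745, 0.0911]
orientation: [-3.14, -0.1, -0.001]
force: [-0.5, 1.2, 2.3]
gripper_width: 0.001
```

Emit:
apply_moves([
  {"offset": [0,0,-0.04],"turn": 0},
  {"offset": [0,0,-0.04],"turn": 0},
  {"offset": [0,0,0],"turn": 0},
  {"offset": [0,0,0],"turn": 0},
])

```text
t: 4.5
eef_pos: [0.4828, 0.0745, 0.0869]
orientation: [-3.14, -0.1, -0.001]
force: [-0.3, -0.2, 5.8]
gripper_width: 0.0008
```

Emit:
apply_moves([
  {"offset": [0,0,0],"turn": 0},
])

```text
t: 4.6
eef_pos: [0.4828, 0.0745, 0.0869]
orientation: [-3.14, -0.1, -0.001]
force: [-1.4, -0.9, 6.6]
gripper_width: 0.0007
```

Emit:
apply_moves([
  {"offset": [0,0,0],"turn": 0},
])

```text
t: 4.7
eef_pos: [0.4828, 0.0745, 0.087]
orientation: [-3.14, -0.1, -0.001]
force: [-0.9, 0.3, 5.0]
gripper_width: 0.0007
```

A gives about 5.8 N, with a slope near 0.83 N/mm. That matches the sound stamp: worn would be about 0.17 N/mm and stiff about 2.5 N/mm. I'll press a little deeper so it is safely in band, hold, then back off.

Emit:
apply_moves([
  {"offset": [0,0,-0.02],"turn": 0},
  {"offset": [0,0,0],"turn": 0},
  {"offset": [0,0,0],"turn": 0},
  {"offset": [0,0,0],"turn": 0},
  {"offset": [0,0,0],"turn": 0},
])

```text
t: 5.2
eef_pos: [0.4828, 0.0745, 0.086]
orientation: [-3.14, -0.1, -0.001]
force: [-0.2, -0.7, 6.2]
gripper_width: 0.0006
```

Emit:
apply_moves([
  {"offset": [0,0,0.1],"turn": 0},
  {"offset": [0,0,0.3],"turn": 0},
  {"offset": [0,0.2,1],"turn": 0},
  {"offset": [0,0,1],"turn": 0},
  {"offset": [0,-0.8,0.4],"turn": 0},
  {"offset": [0,-0.8,0],"turn": 0},
  {"offset": [0,0,0],"turn": 0},
  {"offset": [0,0,0],"turn": 0},
], jaw=-1)

```text
t: 6.0
eef_pos: [0.4824, 0.0037, 0.2247]
orientation: [-3.14, -0.096, 0.0]
force: [0.6, 0.7, -0.4]
gripper_width: 0.0613
```

```bash
python3 snap.py w4; python3 - <<'E'
from h import *
print(at("side",(292,245),0),at("side",(292,290),0),at("scene",(375,275),0),at("scene",(310,240),0))
E
```

```text
6.0 [0.48236333 0.00373347 0.22466464] [-3.13985137e+00 -9.60219078e-02  1.46153239e-04] [ 0.56540238  0.67075429 -0.43327085] [-0.017  0.21   1.936  0.     0.996 -0.078]
[ 0.6651 -0.0149  0.    ] [ 0.6402  0.1291 -0.    ] [ 0.6643 -0.0864  0.    ] [0.6444 0.1376 0.    ]
```

View pics/w4.png

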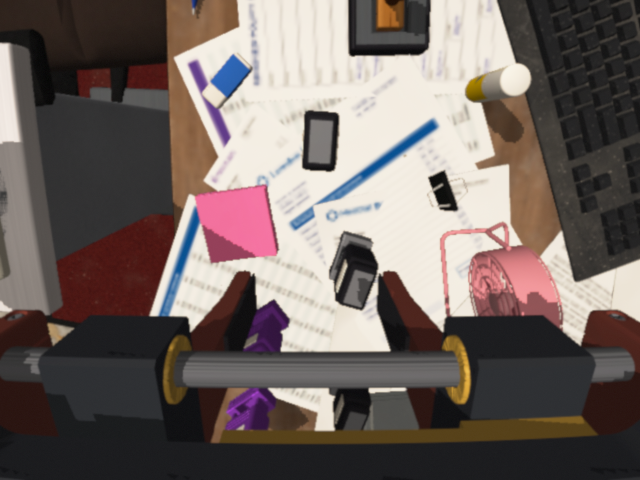

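A is seen nearly straight from above at (320,140), upright and in place. Now its exact centre and yaw.

```bash
cat > plate.py <<'E'
from fit import *
import pickle
def plate(k,x0,y0,x1,y1,z=.092,lo=60,hi=160):
    c=pickle.load(open(k+".pkl","rb")); g=cv2.cvtColor(cv2.imread(f"pics/{k}.png"),cv2.COLOR_BGR2GRAY)[y0:y1,x0:x1]
    m=((g>lo)&(g<hi)).astype(np.uint8); m=cv2.morphologyEx(m,cv2.MORPH_OPEN,np.ones((5,5)))
    cs,_=cv2.findContours(m,cv2.RETR_EXTERNAL,cv2.CHAIN_APPROX_NONE)
    q=max(cs,key=cv2.contourArea); b=cv2.boxPoints(cv2.minAreaRect(q))+[x0,y0]
    if np.linalg.norm(b[1]-b[0])<np.linalg.norm(b[2]-b[1]): b=np.roll(b,-1,0)
    print("box",b.round(1).tolist(),"area",cv2.contourArea(q)); print(fit(c,b,.019,.036,z))
E
python3 - <<'E'
from plate import *
plate("w4",297,105,345,178)
c=pickle.load(open("w4.pkl","rb"))
for p in ((278,262),(270,185),(195,195)): print("pad",at("wrist",p,.026,c))
E
```

```text
box [[307.1, 162.5], [309.6, 118.5], [332.9, 119.8], [330.5, 163.8]] area 958.5
(array([0.482 , 0.0752]), np.float64(90.4), array([34.9, 18.7, 35. , 19.3]), 'rms mm', np.float64(0.55))
pad [ 0.4449 -0.0561  0.026 ]
pad [0.4341 0.0276 0.026 ]
pad [0.356  0.0127 0.026 ]
```

Emit:
apply_moves([
  {"offset": [0,0.7,0],"turn": -0.7},
  {"offset": [-0.01,0.71,0],"turn": 0},
  {"offset": [0,0,-0.6],"turn": 0},
  {"offset": [0,0,-0.6],"turn": 0},
  {"offset": [0,0,-0.6],"turn": 0},
  {"offset": [0,0,-0.6],"turn": 0},
  {"offset": [0,0,-0.6],"turn": 0},
  {"offset": [0,0,-0.4],"turn": 0},
  {"offset": [0,0,-0.18],"turn": 0},
  {"offset": [0,0,0],"turn": 0},
  {"offset": [0,0,0],"turn": 0},
  {"offset": [0,0,0],"turn": 0},
], jaw=-1)

```text
t: 7.25
eef_pos: [0.4829, 0.0751, 0.0467]
orientation: [-3.141, 0.015, -0.003]
force: [0.1, -0.1, -0.3]
gripper_width: 0.0879
```

Emit:
apply_moves([
  {"offset": [0,0,0],"turn": 0},
  {"offset": [0,0,0],"turn": 0},
  {"offset": [0,0,0],"turn": 0},
  {"offset": [0,0,0],"turn": 0},
  {"offset": [0,0,0],"turn": 0},
  {"offset": [0,0,0],"turn": 0},
  {"offset": [0,0,0],"turn": 0},
  {"offset": [0,0,0],"turn": 0},
], jaw=1, force=15)

```text
t: 8.05
eef_pos: [0.482, 0.0747, 0.0457]
orientation: [3.142, -0.016, -0.0]
force: [0.1, -0.1, -0.1]
gripper_width: 0.0299
```

Grasped at a 30 mm opening. Lifting slowly, then a look at the pocket from close by.

Emit:
apply_moves([
  {"offset": [0,0,0.15],"turn": 0},
  {"offset": [0,0,0.3],"turn": 0},
  {"offset": [0,0,0.5],"turn": 0},
  {"offset": [0,0,0.6],"turn": 0},
  {"offset": [0,0,0.6],"turn": 0},
  {"offset": [0,0,0.6],"turn": 0.88},
  {"offset": [0.3,0.6,0.05],"turn": 0},
  {"offset": [0.3,0.6,0],"turn": 0},
  {"offset": [0.36,0.7,0],"turn": 0},
  {"offset": [0,0,0],"turn": 0},
  {"offset": [0,0,0],"turn": 0},
  {"offset": [0,0,0],"turn": 0},
])

```text
t: 9.25
eef_pos: [0.5291, 0.1689, 0.1855]
orientation: [3.138, 0.129, -0.002]
force: [-1.0, -0.0, -0.7]
gripper_width: 0.0298
```

```bash
python3 snap.py w5; python3 - <<'E'
from h import *
import pickle
c=pickle.load(open("w5.pkl","rb")); print(proj(c,[[.5316,.2809,.012],[.5316,.2809,.03],[.53,.17,.13]]))
f=cv2.imread("pics/w5.png"); cv2.imwrite("pics/w5z.png",cv2.resize(f[0:330,220:440],(533,800) if 0 else (400,600),interpolation=cv2.INTER_CUBIC))
E
```

```text
9.25 [0.52911759 0.16894495 0.18548106] [ 3.13841057e+00  1.28768583e-01 -2.11836644e-03] [-1.03868036 -0.02982458 -0.71936446] [ 0.288  0.37   1.814 -0.     0.96   0.206]
[[328.42166418  94.87488015]
 [329.07249455  92.58319282]
 [316.32481472 254.37841772]]
```

View pics/w5.png

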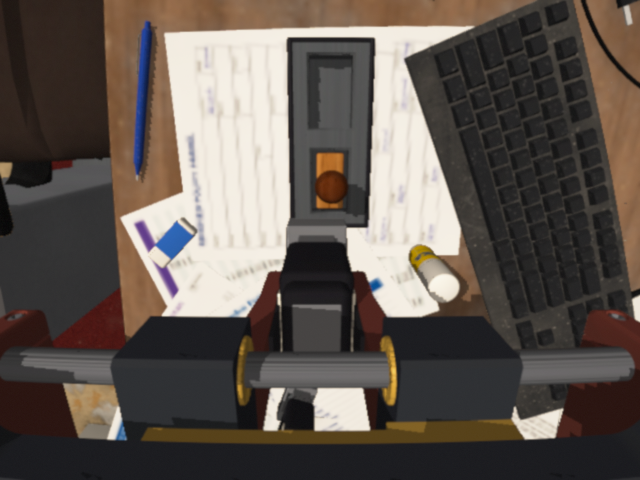

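The stand and its empty pocket at (331,92) are in clear view, and the stamp hangs straight. I'll fit the stand's outline numerically.

```bash
python3 - <<'E'
from h import *
import pickle
k="w5";c=pickle.load(open(k+".pkl","rb")); im=cv2.imread(f"pics/{k}.png")
g=cv2.GaussianBlur(cv2.cvtColor(im,cv2.COLOR_BGR2GRAY),(3,3),0).astype(float)
def cross(v,a,step,th=125):   # walk from outside (bright) inward until dark
    i=a
    while v[i]>th: i+=step
    return i-step*(th-v[i])/(v[i-step]-v[i])
W=lambda pts:np.array([at("wrist",p,.03,c)[:2] for p in pts])
L=W([(cross(g[r],278,1),r) for r in range(60,205,4)])
R=W([(cross(g[r],384,-1),r) for r in range(60,205,4)])
T=W([(x,cross(g[:,x],31,1)) for x in range(298,366,4)])
B=W([(x,cross(g[:,x],237,-1)) for x in range(354,365,2)])
def line(P):
    m=np.median(P,0); vx,vy,x,y=cv2.fitLine(P.astype(np.float32),cv2.DIST_HUBER,0,1e-4,1e-4).ravel(); n=np.array([-vy,vx]); r=(P-[x,y])@n
    return np.array([x,y]),np.degrees(np.arctan2(vy,vx))%180,(r.std()*1e3).round(2)
for n,P in zip("LRTB",(L,R,T,B)): print(n,*line(P))
th=np.radians((line(L)[1]+line(R)[1])/2); ey=np.array([np.cos(th),np.sin(th)]); ex=np.array([ey[1],-ey[0]])
l,r,t,b=[line(P)[0] for P in(L,R,T,B)]
print("w",(r-l)@ex,"len",(t-b)@ey)
u=(l@ex+r@ex)/2
for v in((t@ey-.082),(t@ey+b@ey)/2):
    s=u*ex+v*ey; print("stand",s.round(4),np.degrees(th).round(2),"pocket",(s+.038*ey).round(4))
cv2.imwrite("pics/w5z.png",np.hstack([cv2.resize(im[35:155,285:385],(500,600),interpolation=cv2.INTER_CUBIC),cv2.resize(im[210:360,270:365],(300,474),interpolation=cv2.INTER_CUBIC,dst=None) if 0 else cv2.copyMakeBorder(cv2.resize(im[210:360,270:365],(300,474),interpolation=cv2.INTER_CUBIC),0,126,0,0,cv2.BORDER_CONSTANT)]))
E
```

```text
L [0.49809 0.25725] 94.80738 0.21
R [0.5714973 0.2506919] 94.558784 0.23
T [0.5285 0.3243] 4.657897 0.03
B [0.57016665 0.16553333] 4.549608 0.03
w 0.07262682 len 0.16163847
stand [0.5357 0.2426] 94.68 pocket [0.5326 0.2805]
stand [0.5356 0.2438] 94.68 pocket [0.5325 0.2817]
```

View pics/w5z.png

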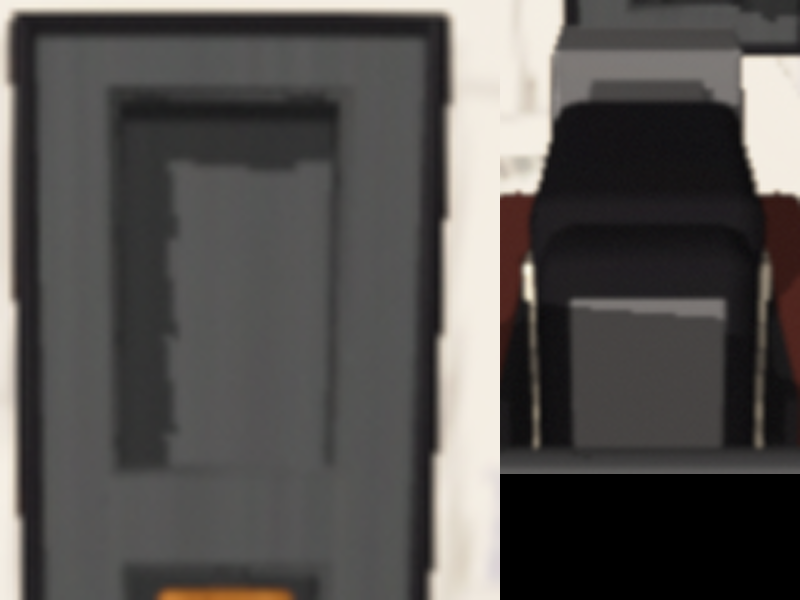

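The pocket rim centre is at about px (330.0,91.0), which puts the pocket at about (0.5325, 0.2815) with a yaw of 94.7°. Checking how the stamp sits in the hand along y.

```bash
python3 - <<'E'
from h import *
import pickle
c=pickle.load(open("w5.pkl","rb"))
print("pocket rim ctr",at("wrist",(330,91),.03,c))
th=np.radians(94.7);ey=np.array([np.cos(th),np.sin(th),0]); t=np.array([.5291,.1693,.1858]); o=t+[0,0,-.0462]
print("pred plate far edge",proj(c,o+[0,0,.092]+.018*ey),"obs (317.5,304.4)")
print("pred foot far top edge",proj(c,o+[0,0,.020]+.028*ey),"obs (316.9,225.8)")
print("foot bottom far",proj(c,o+.028*ey),"obs row 218.9")
print([get_obs()['eef_pos'].round(4) for _ in range(3)])
E
```

```text
pocket rim ctr [0.5323 0.2822 0.03  ]
pred plate far edge [[312.98963697 300.85857677]] obs (317.5,304.4)
pred foot far top edge [[314.42630045 225.17329006]] obs (316.9,225.8)
foot bottom far [[314.67755843 216.97697825]] obs row 218.9
[array([0.5292, 0.1688, 0.1856]), array([0.5292, 0.1688, 0.1856]), array([0.5292, 0.1688, 0.1856])]
```

Emit:
apply_moves([
  {"offset": [0,0,0],"turn": 0},
  {"offset": [0,0,0],"turn": 0},
  {"offset": [0,0,0],"turn": 0},
])

```text
t: 9.6
eef_pos: [0.53, 0.1693, 0.1858]
orientation: [3.139, 0.128, 0.0]
force: [-0.4, 0.6, -1.7]
gripper_width: 0.0302
```

```bash
python3 - <<'E'
from h import *
import pickle
o=get_obs();print(o['eef_pos'],o['orientation'])
f=grab_frame("wrist");c2=get_calibration("wrist");cv2.imwrite("pics/w6.png",f[:,:,::-1]);pickle.dump(c2,open("w6.pkl","wb"))
c=pickle.load(open("w5.pkl","rb"))
print((c2["cam_to_world"]-c["cam_to_world"]).round(4))
a=cv2.imread("pics/w5.png");b=cv2.imread("pics/w6.png")
G=lambda i,r:cv2.cvtColor(i[r],cv2.COLOR_BGR2GRAY).astype(np.float32)
print("stand shift px",cv2.phaseCorrelate(G(a,np.s_[20:180,160:420]),G(b,np.s_[20:180,160:420])))
th=np.radians(94.7);ey=np.array([np.cos(th),np.sin(th),0])
for C in(c,):
    print("foot cam",at("wrist",(316.9,225.8),.1596,C)-.028*ey,"plate cam",at("wrist",(317.5,304.4),.2316,C)-.018*ey, "footbottom",at("wrist",(316.9,218.9),.1396,C)-.028*ey)
E
```

```text
[0.52999903 0.16926932 0.18581605] [3.13896854e+00 1.28076125e-01 2.32916848e-05]
[[ 0.      0.0008 -0.0012  0.0008]
 [-0.0004  0.0002 -0.0006  0.0003]
 [ 0.0014  0.0005  0.0001  0.0003]
 [ 0.      0.      0.      0.    ]]
stand shift px ((-0.9222031520861549, 0.2992780375592474), 0.8765724881490071)
foot cam [0.53049428 0.16909415 0.1596    ] plate cam [0.53087489 0.16796053 0.2316    ] footbottom [0.53059428 0.16819415 0.1396    ]
```

Emit:
apply_moves([
  {"offset": [0.02,0.4,0],"turn": 0},
  {"offset": [0,0.6,0],"turn": 0},
  {"offset": [0,0.6,0],"turn": 0},
  {"offset": [0,0.45,0],"turn": 0},
  {"offset": [0,0.2,-0.2],"turn": 0},
  {"offset": [0,0,-0.5],"turn": 0},
  {"offset": [0,0,-0.5],"turn": 0},
  {"offset": [0,0,-0.4],"turn": 0},
  {"offset": [0,0,-0.25],"turn": 0},
  {"offset": [0,0,-0.1],"turn": 0},
  {"offset": [0,0,0],"turn": 0},
  {"offset": [0,0,0],"turn": 0},
])

```text
t: 10.85
eef_pos: [0.5317, 0.2824, 0.0889]
orientation: [-3.138, -0.129, -0.002]
force: [0.7, -0.4, -0.3]
gripper_width: 0.0297
```

Emit:
apply_moves([
  {"offset": [0,0,0],"turn": 0},
  {"offset": [0,0,0],"turn": 0},
  {"offset": [0,0,0],"turn": 0},
  {"offset": [0,0,0],"turn": 0},
])

```text
t: 11.25
eef_pos: [0.5312, 0.2823, 0.0886]
orientation: [-3.139, -0.129, -0.001]
force: [0.1, -0.3, -1.0]
gripper_width: 0.03
```

```bash
python3 snap.py w7; python3 - <<'E'
import cv2
from h import *
f=cv2.imread("pics/w7.png"); cv2.imwrite("pics/w7z.png",cv2.resize(f[80:320,215:415],(667,800) if 0 else (500,600),interpolation=cv2.INTER_CUBIC))
E
```

```text
11.25 [0.53121929 0.2823336  0.08855223] [-3.13868325e+00 -1.29091779e-01 -7.95669078e-04] [ 0.119064   -0.27501114 -1.0076058 ] [0.469 0.566 1.762 0.    0.813 0.386]
```

View pics/w7z.png

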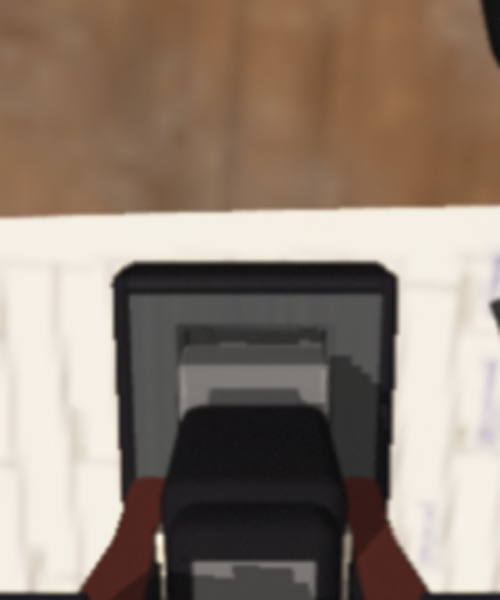

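The foot is centred over the pocket in x. I'll compute the y gap from the picture: the rim's far edge is at crop row 325, and the foot's lower far edge at about row 345.

```bash
python3 - <<'E'
from h import *
import pickle
c=pickle.load(open("w7.pkl","rb")); g=cv2.cvtColor(cv2.imread("pics/w7.png"),cv2.COLOR_BGR2GRAY)
print("col316 rows175-235",g[175:240,300:335].mean(1).round().astype(int).tolist())
print("row 205/222 profile");print(g[208,270:365].tolist());print(g[226,270:365].tolist());print(g[212:214,255:385].mean(0).astype(int).tolist())
q=lambda x,y:(215+(x+.5)/2.5-.5,80+(y+.5)/2.5-.5)
for n,p,z in(("rimfar",(252,325),.03),("rimL",(178,330),.03),("rimR",(327,330),.03),("footbot",(254,345),.0424),("foottop",(254,364),.0624),("fbL",(183,346),.0424),("fbR",(326,346),.0424),("ftL",(180,365),.0624),("ftR",(328,365),.0624),("stand far",(255,291),.03),("standL",(117,300),.03),("standR",(394,300),.03)): print(n,at("wrist",q(*p),z,c))
E
```

```text
col316 rows175-235 [240, 240, 240, 240, 239, 238, 235, 233, 219, 145, 63, 24, 20, 20, 23, 28, 33, 37, 40, 37, 31, 30, 48, 75, 84, 85, 85, 85, 85, 85, 85, 85, 85, 83, 75, 66, 61, 53, 50, 49, 50, 53, 65, 77, 75, 72, 73, 73, 74, 75, 87, 111, 122, 124, 124, 124, 124, 124, 123, 117, 96, 79, 74, 73, 73]
row 205/222 profile
[85, 86, 87, 87, 88, 88, 87, 85, 85, 85, 86, 86, 86, 85, 86, 84, 84, 83, 83, 83, 84, 83, 83, 83, 83, 84, 84, 83, 83, 82, 83, 83, 83, 83, 82, 82, 82, 82, 81, 80, 81, 82, 82, 82, 84, 84, 83, 83, 85, 84, 84, 84, 83, 83, 83, 84, 85, 85, 84, 83, 82, 83, 84, 85, 86, 86, 86, 85, 84, 84, 83, 83, 83, 83, 83, 82, 84, 85, 86, 84, 85, 85, 86, 85, 85, 85, 86, 84, 85, 85, 85, 85, 85, 86, 85]
[85, 85, 86, 87, 88, 87, 86, 85, 84, 83, 85, 86, 86, 85, 83, 80, 89, 108, 112, 111, 111, 111, 111, 111, 111, 111, 111, 111, 111, 112, 111, 112, 111, 111, 111, 110, 112, 111, 111, 112, 112, 111, 111, 111, 112, 111, 112, 110, 112, 111, 112, 111, 111, 111, 112, 112, 112, 111, 112, 112, 113, 112, 112, 112, 112, 112, 113, 112, 112, 113, 113, 113, 112, 112, 109, 98, 76, 53, 47, 48, 49, 49, 50, 50, 50, 5
[... 225 characters left out ...]
 48, 50, 52, 51, 51, 52, 52, 52, 52, 52, 51, 51, 51, 51, 52, 52, 52, 52, 51, 52, 53, 51, 52, 51, 51, 52, 51, 52, 52, 52, 52, 52, 53, 53, 51, 49, 49, 49, 50, 49, 49, 50, 52, 49, 46, 59, 74, 78, 78, 81, 83, 85, 84, 84, 85, 84, 84, 84, 84, 85, 84, 85, 85, 85, 85, 82, 73, 54, 38, 33, 32, 29, 36, 91, 167, 219, 228, 230, 233, 236, 239, 240, 240, 240, 240]
rimfar [0.5293 0.3125 0.03  ]
rimL [0.5105 0.3097 0.03  ]
rimR [0.5486 0.3128 0.03  ]
footbot [0.53   0.3102 0.0424]
foottop [0.53   0.3105 0.0624]
fbL [0.5128 0.3085 0.0424]
fbR [0.5475 0.3114 0.0424]
ftL [0.5137 0.309  0.0624]
ftR [0.5464 0.3117 0.0624]
stand far [0.5294 0.3213 0.03  ]
standL [0.4945 0.3162 0.03  ]
standR [0.5649 0.3219 0.03  ]
```

Emit:
apply_moves([
  {"offset": [-0.01,0.01,-0.06],"turn": 0},
  {"offset": [0,0,-0.06],"turn": 0},
  {"offset": [0,0,-0.06],"turn": 0},
  {"offset": [0,0,-0.06],"turn": 0},
  {"offset": [0,0,-0.06],"turn": 0},
  {"offset": [0,0,0],"turn": 0},
])

```text
t: 11.9
eef_pos: [0.5302, 0.2826, 0.0726]
orientation: [3.139, 0.129, -0.001]
force: [-0.4, 0.2, -1.3]
gripper_width: 0.0299
```

Emit:
apply_moves([
  {"offset": [0,0,-0.03],"turn": 0},
  {"offset": [0,0,-0.03],"turn": 0},
  {"offset": [0,0,0],"turn": 0},
])

```text
t: 12.2
eef_pos: [0.5305, 0.2827, 0.0701]
orientation: [3.139, 0.129, -0.0]
force: [-0.5, -0.9, -1.1]
gripper_width: 0.03
```

The foot is about 6 mm into the pocket and the force reading shows only its own weight. Continuing down.

Emit:
apply_moves([
  {"offset": [0,0,-0.05],"turn": 0},
  {"offset": [0,0,-0.05],"turn": 0},
  {"offset": [0,0,-0.05],"turn": 0},
  {"offset": [0,0,-0.05],"turn": 0},
  {"offset": [0,0,0],"turn": 0},
  {"offset": [0,0,0],"turn": 0},
])

```text
t: 12.8
eef_pos: [0.5305, 0.2827, 0.0601]
orientation: [3.139, 0.129, -0.0]
force: [-0.4, 0.1, -1.1]
gripper_width: 0.0303
```

Emit:
apply_moves([
  {"offset": [0,0,-0.02],"turn": 0},
  {"offset": [0,0,0],"turn": 0},
  {"offset": [0,0,0],"turn": 0},
])

```text
t: 13.1
eef_pos: [0.5306, 0.2827, 0.0592]
orientation: [-3.139, -0.129, -0.0]
force: [0.3, 0.6, -1.1]
gripper_width: 0.0301
```

Emit:
apply_moves([
  {"offset": [0,0,-0.015],"turn": 0},
  {"offset": [0,0,0],"turn": 0},
  {"offset": [0,0,0],"turn": 0},
])

```text
t: 13.4
eef_pos: [0.5306, 0.2828, 0.0584]
orientation: [-3.139, -0.129, -0.0]
force: [0.3, -0.7, -0.8]
gripper_width: 0.0296
```

Nearly home. Easing down until the weight comes off, then releasing.

Emit:
apply_moves([
  {"offset": [0,0,-0.015],"turn": 0},
  {"offset": [0,0,0],"turn": 0},
  {"offset": [0,0,0],"turn": 0},
])

```text
t: 13.7
eef_pos: [0.5307, 0.2828, 0.0577]
orientation: [-3.139, -0.129, -0.0]
force: [0.1, -0.4, -0.8]
gripper_width: 0.0302
```

Emit:
apply_moves([
  {"offset": [0,0,-0.01],"turn": 0},
  {"offset": [0,0,0],"turn": 0},
  {"offset": [0,0,0],"turn": 0},
])

```text
t: 14.0
eef_pos: [0.5306, 0.2828, 0.0573]
orientation: [3.139, 0.129, 0.0]
force: [0.4, -1.6, 0.5]
gripper_width: 0.03
```

Emit:
apply_moves([
  {"offset": [0,0,0],"turn": 0},
  {"offset": [0,0,0],"turn": 0},
  {"offset": [0,0,0],"turn": 0},
  {"offset": [0,0,0],"turn": 0},
  {"offset": [0,0,0],"turn": 0},
  {"offset": [0,0,0.3],"turn": 0},
  {"offset": [0,0,0.5],"turn": 0},
  {"offset": [0,0,0.6],"turn": 0},
  {"offset": [0,0,0.6],"turn": 0},
  {"offset": [0,0,0],"turn": 0},
  {"offset": [0,0,0],"turn": 0},
  {"offset": [0,0,0],"turn": 0},
], jaw=-1)

```text
t: 15.2
eef_pos: [0.5299, 0.2824, 0.1567]
orientation: [3.138, 0.129, -0.002]
force: [0.2, -0.0, -0.3]
gripper_width: 0.088
```

Emit:
apply_moves([
  {"offset": [0,0,0],"turn": 0},
  {"offset": [0,0,0],"turn": 0},
  {"offset": [0,0,0],"turn": 0},
  {"offset": [0,0,0],"turn": 0},
  {"offset": [0,0,0],"turn": 0},
  {"offset": [0,0,0],"turn": 0},
  {"offset": [0,0,0],"turn": 0},
  {"offset": [0,0,0],"turn": 0},
], jaw=1)

```text
t: 16.0
eef_pos: [0.5306, 0.2828, 0.1573]
orientation: [-3.139, -0.129, -0.0]
force: [0.3, 0.9, -0.3]
gripper_width: 0.0274
```

Emit:
apply_moves([
  {"offset": [0,0,0],"turn": 0},
  {"offset": [0,0,0],"turn": 0},
  {"offset": [0,0,0],"turn": 0},
  {"offset": [0,0,0],"turn": 0},
  {"offset": [0,0,0],"turn": 0},
])

```text
t: 16.5
eef_pos: [0.5306, 0.2827, 0.1572]
orientation: [3.139, 0.129, -0.0]
force: [-0.0, -0.0, 0.1]
gripper_width: 0.0001
```

```bash
python3 snap.py w8; python3 - <<'E'
import cv2,numpy as np
f=cv2.imread("pics/w8.png"); g=f[60:330,215:415]
cv2.imwrite("pics/w8z.png",cv2.resize(g,(444,600),interpolation=cv2.INTER_CUBIC))
E
```

```text
16.5 [0.53056002 0.28271938 0.15716477] [ 3.13887185e+00  1.29101211e-01 -1.30283004e-04] [-0.02912573 -0.01519378  0.12008995] [ 0.47   0.469  1.731 -0.     0.942  0.388]
```

View pics/w8z.png

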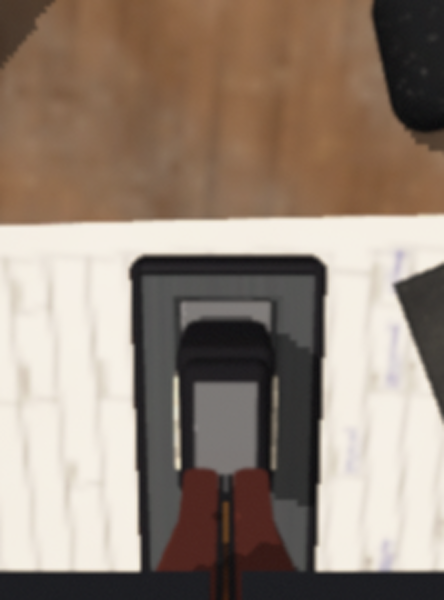

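The stamp stands upright in the pocket, with its cap plate at crop (227,425). Pressing the cap half way.

Emit:
apply_moves([
  {"offset": [0,0,-0.4],"turn": 0},
  {"offset": [0,0,-0.4],"turn": 0},
  {"offset": [0,0,-0.2],"turn": 0},
  {"offset": [0,0,-0.04],"turn": 0},
  {"offset": [0,0,-0.04],"turn": 0},
  {"offset": [0,0,0],"turn": 0},
  {"offset": [0,0,0],"turn": 0},
])

```text
t: 17.25
eef_pos: [0.531, 0.2829, 0.1039]
orientation: [-3.139, -0.129, -0.001]
force: [-0.4, -1.9, 1.2]
gripper_width: 0.0006
```

Emit:
apply_moves([
  {"offset": [0,0,-0.04],"turn": 0},
  {"offset": [0,0,-0.03],"turn": 0},
  {"offset": [0,0,0],"turn": 0},
  {"offset": [0,0,0],"turn": 0},
])

```text
t: 17.65
eef_pos: [0.5307, 0.2828, 0.1]
orientation: [-3.139, -0.129, -0.001]
force: [-0.9, -1.8, 4.0]
gripper_width: 0.0002
```

Emit:
apply_moves([
  {"offset": [0,0,0],"turn": 0},
  {"offset": [0,0,0],"turn": 0},
])

```text
t: 17.85
eef_pos: [0.5308, 0.2828, 0.1]
orientation: [-3.139, -0.129, -0.001]
force: [-1.4, -1.3, 5.7]
gripper_width: 0.0008
```

Emit:
apply_moves([
  {"offset": [0,0,-0.02],"turn": 0},
  {"offset": [0,0,-0.02],"turn": 0},
  {"offset": [0,0,0],"turn": 0},
  {"offset": [0,0,0],"turn": 0},
  {"offset": [0,0,0],"turn": 0},
])

```text
t: 18.35
eef_pos: [0.5308, 0.2828, 0.0982]
orientation: [-3.139, -0.129, -0.001]
force: [-1.2, -1.7, 6.3]
gripper_width: 0.0005
```

Emit:
apply_moves([
  {"offset": [0,0,0],"turn": 0},
  {"offset": [0,0,0],"turn": 0},
])

```text
t: 18.55
eef_pos: [0.5308, 0.2828, 0.0982]
orientation: [-3.139, -0.129, -0.001]
force: [-1.8, -1.8, 6.6]
gripper_width: 0.0004
```

Emit:
apply_moves([
  {"offset": [0,0,0],"turn": 0},
  {"offset": [0,0,0],"turn": 0},
])

```text
t: 18.75
eef_pos: [0.5308, 0.2828, 0.0982]
orientation: [-3.139, -0.129, -0.001]
force: [-1.1, -1.6, 7.3]
gripper_width: 0.0004
```

About 6.7 N, in band and held. Lifting off and moving aside for a final numeric check.

Emit:
apply_moves([
  {"offset": [0,0,0.1],"turn": 0},
  {"offset": [0,0,0.3],"turn": 0},
  {"offset": [0,0,0.8],"turn": 0},
  {"offset": [0,0,0.8],"turn": 0},
  {"offset": [0,0,0.6],"turn": 0},
  {"offset": [0,-0.7,0],"turn": 0},
  {"offset": [0,-0.7,0],"turn": 0},
  {"offset": [0,0,0],"turn": 0},
  {"offset": [0,0,0],"turn": 0},
  {"offset": [0,0,0],"turn": 0},
  {"offset": [0,0,0],"turn": 0},
])

```text
t: 19.85
eef_pos: [0.5306, 0.2137, 0.2277]
orientation: [-3.139, -0.131, -0.0]
force: [-0.4, 0.1, -0.0]
gripper_width: 0.0004
```

```bash
python3 snap.py w9; python3 - <<'E'
from plate import *
c=pickle.load(open("w9.pkl","rb")); p=proj(c,[[.5325,.2815,.104]])[0]; print(p)
x,y=p.astype(int)
for s in (20,28):
    plate("w9",x-s,max(0,y-2*s),x+s,y+2*s,z=.104,lo=95,hi=160)
g=cv2.cvtColor(cv2.imread("pics/w9.png"),cv2.COLOR_BGR2GRAY)
print(g[y,x-45:x+45].tolist()); print(g[max(0,y-70):y+70,x].tolist())
E
```

```text
19.85 [0.53064435 0.21372443 0.22774938] [-3.13857285e+00 -1.30641086e-01 -2.35369176e-04] [-0.39384628  0.14753361 -0.0007819 ] [0.362 0.34  1.745 0.    1.057 0.279]
[324.40440427 146.79097549]
box [[334.0, 123.0], [334.0, 165.0], [313.0, 165.0], [313.0, 123.0]] area 881.0
(array([0.5316, 0.2834]), np.float64(-85.1), array([32.4, 16.9, 32.4, 16.5]), 'rms mm', np.float64(2.14))
box [[334.0, 123.0], [334.0, 165.0], [313.0, 165.0], [313.0, 123.0]] area 881.0
(array([0.5316, 0.2834]), np.float64(-85.1), array([32.4, 16.9, 32.4, 16.5]), 'rms mm', np.float64(2.14))
[241, 241, 240, 238, 236, 233, 225, 193, 108, 40, 35, 44, 67, 83, 87, 89, 90, 88, 87, 86, 87, 88, 87, 81, 95, 162, 203, 126, 39, 30, 30, 34, 51, 87, 118, 125, 124, 125, 125, 124, 124, 124, 125, 124, 124, 124, 124, 124, 124, 124, 124, 124, 124, 124, 121, 105, 72, 40, 26, 22, 28, 61, 92, 94, 64, 49, 50, 50, 51, 51, 50, 50, 50, 50, 51, 47, 38, 25, 19, 25, 83, 166, 218, 229, 233, 236, 238, 239, 239, 240]
[116, 118, 118, 117, 116, 117, 116, 116, 118, 135, 189, 232, 240, 240, 240, 239, 240, 239, 239, 239, 239, 230, 172, 86, 38, 31, 39, 65, 82, 88, 88, 88, 88, 88, 85, 76, 61, 41, 32, 32, 30, 29, 32, 33, 35, 43, 71, 106, 122, 126, 126, 126, 126, 125, 126, 126, 126, 126, 125, 125, 125, 125, 127, 126, 126, 125, 125, 125, 125, 124, 124, 124, 124, 124, 125, 125, 124, 124, 124, 125, 124, 124, 125, 124, 125, 124, 125, 125, 125, 116, 87, 52, 34, 28, 25, 20, 17, 16, 27, 41, 49, 50, 56, 68, 76, 83, 85, 86, 87, 86, 85, 85, 86, 84, 75, 61, 55, 58, 78, 103, 121, 124, 123, 125, 124, 124, 124, 123, 124, 122, 121, 121, 121, 121, 123, 118, 103, 68, 45, 43]
```

```bash
python3 -c "
from station import *
print(job_done())"
```

```text
the job is handed in; nothing more can be done
None
```

The sound stamp is in the empty pocket of the stand and the job is handed in, at about 20 s of the allowed 72 s. `job_done()` gave no verdict.

**Finding it:** I pressed only one stamp, the black one nearest the stand. It gave about 6 N half way down, rising about 0.83 N per mm. That matches the sound stamp; the worn one would rise about 0.17 N/mm and the stiff one about 2.5 N/mm. The other two black stamps were neither felt nor touched.

**Placing it:** I gripped it by the cap and lowered it into the pocket, with contact forces under about 2 N. A second half-way press on the seated stamp held 6.3 to 7.3 N at a height that matches the pocket floor. I then let go and moved clear.

**Last checks:**
- The picture taken after release showed the stamp upright in the pocket.
- After the press I had one picture left over the job's 12-view limit, so I checked it only by numbers. The cap centre came out at (0.5316, 0.2834), in line with the stand to about 0.5°.
- My pocket estimate was about (0.5325, 0.2815 to 0.2822). The two differ by 1 to 2 mm, which is about what the camera calibration allows.
- That fit was rough (2 mm rms), and the camera sat about 1.5 mm off in x from the gripper's own reading. I corrected for that by comparing the held stamp and the pocket in the same picture.

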